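# Lay out a printed dental case beside its stone cast

## Task

Lay the four blue printed parts from the black build platform out on the grey metal tray beside the white stone cast, all standing level and lined up with the cast. Looking out from the robot, the full arch goes to the left of the cast, side by side with it and facing the same way, leaving a gap of 70 mm, with the U-shaped splint lying on top of it, front over front; the single-tooth die stands midway between the full arch and the cast; the quadrant model goes straight behind the cast (on its far side), parallel to its flat back, with a gap of 35 mm. Do not move the little glass pot that stands on the tray.

Things in the scene. Friction and masses are not known exactly. Their poses are not given: they have to be found in the camera images.
- arch: Loose full-arch dental model, blue resin, 45 g: a solid D-shaped base 52 mm wide (its y) and 48 mm long (its x), 14 mm tall, with a horseshoe row of teeth on it whose flat tops are 22 mm above the underside. Origin: centre of the underside. Its -x end is the rounded front (front teeth), its +x end the flat back; the sides are parallel and 52 mm apart from x = +2 to +24 mm. Starts on the platform.
- splint: Loose bite splint, blue resin, 20 g: an open flat U (a horseshoe without a base) 52 mm wide (its y), 48 mm long (its x), 9 mm thick, its band 11 mm wide. Origin: underside, centre of the outline (open there). -x is the closed, rounded front; the legs end at +x, outer sides parallel from x = +2 to +24 mm. Lies flat on the arch's teeth tops, same outline. Starts on the platform.
- quadrant: Loose quadrant model, blue resin, 30 g: a straight bar with five teeth in a row, 60 mm long (its y), 24 mm wide (its x), base 14 mm tall, teeth to 22 mm. Origin: centre of the underside. Either end may point either way. Starts on the platform.
- die: Loose single-tooth die, blue resin, 15 g: a round post, 22 mm in diameter up to 16 mm, then a tapering tooth stub 17 to 15 mm in diameter up to 30 mm. Origin: centre of the underside, z up. Starts upright on the build platform.
- cast: White stone cast, fixed on the tray: D shape as the full arch, 52 mm wide (its y), 48 mm long (its x), 26 mm high. Origin: centre of the underside, on the tray's floor. -x is its rounded front (towards the robot), +x its flat back, +y its left seen from the robot. With the asked gaps the arch's centre lies 122 mm to its left along its y, the quadrant's 71 mm behind along its x.
- pot: Small glass pot, loose, 34 mm in diameter, 32 mm tall, standing on the tray near its far left corner. Origin: centre of the underside. To be left alone.
- tray: Fixed grey metal case tray, 180 mm (its x) by 260 mm (its y), floor top 4 mm above the table, rim 8 mm above the table. Origin: centre of the underside, on the table. It lies on the left or on the right of the bench.
- platform: Fixed black build platform lying on the table on the side that the tray leaves free, top 14 mm above the table; plate from x = -120 to +100 mm, y = -95 to +95 mm of its origin (on the table). A steel neck and short round stub stick out on its far side, and a red-handled scraper lies along its near edge. The four printed parts start on it, about 90 to 100 mm apart.
- arch_front (a point): Point at the foot of the full arch's rounded front, 24 mm from its origin along its -x.
- splint_front (a point): Point at the underside of the splint's rounded front, 24 mm from its origin along its -x.
Mind the look-alikes: they are no part of the job. Leave any brown or yellow look-alike of the die alone.

How it is judged:
By the outcome, as a careful person would: the job done as asked, in the order asked, and still so for the second after the job is handed in, with the robot touching nothing.
It also fails if it takes over 96 s, if anything falls off the work surface, if the arm or the gripper's body presses on something with over 40 N, if the wrist force passes 120 N, or if a joint passes its speed limit or range.

## Robot

A 7-joint arm with a two-finger parallel gripper is mounted at the origin on the work surface. World frame = base frame: x ahead of the robot, y to its left, z up, the work surface at z = 0. Lengths are in m, angles in rad, forces in N, time in s.
With the tool pointing down it reaches from about 0.425 to 0.925 m from the base axis. Payload 6.8 kg.
Tool frame: the origin (TCP) lies at the very end of the fingers, on their centre line; the grasp point (between the pads) lies 19 mm behind it (robot.grasp_offset is the distance from the TCP to the grasp point, in m); z points along the fingers, y is the direction in which the jaws open and shut (so a half turn about z gives the same grasp; the last joint's range is limited). The gripper opens to 85 mm and grips with 20 to 120 N. Pads are 22 mm wide; open, the fingers measure 114 mm over their backs; the gripper's body (76 mm by 85 mm) begins 54 mm behind the grasp point. The pads swing forward as they close: fully open they stand 13 mm farther back than shut.
Start: joints at [1.141, 0.477, 0.022, 1.555, -0.011, 1.109, -0.083], TCP at [0.213, -0.64, 0.231] pointing down, gripper open.
Joint ranges: [-2.96, 2.96], [-0.34, 2.1], [-1.41, 1.46], [0.24, 2.44], [-1.37, 4.51], [0.17, 1.92], [-2.96, 2.96]. Speed limits (rad/s): [2.39, 2.39, 3.14, 3.14, 3.14, 3.14, 3.14].

## Interface

Orientations are given as a 3x3 rotation matrix whose columns are the frame's x, y, z axes.
In Python, from station import robot gives the robot as it stands.
- The arm moves only by the shell command python3 -m handwheel 'ROWS' [OPENING] [FORCE]. ROWS is JSON, a list of rows, each a list of 2 entries, a list of its own where there are three numbers: the shift along the tool's x, y, z in m, then the turn, a rotation vector about the tool's x, y, z in rad. In form: [[[x, y, z], [wx, wy, wz]], ...]. A call has exactly 5 rows; each row is the pose to reach, as a shift and turn from the pose measured when the call began, along the tool's axes at that moment; what a row does not reach only later rows make up. A row lasts 1/8 s, in which the tool goes at most 62.5 mm and 10.7 degrees, less where a joint would pass 70% of its speed; a pose out of reach is approached as far as the arm can. A call with a gripper value outside its range is refused whole. OPENING is the finger opening in m, from 0 to 0.0854, set as the call begins (- or left out, the last holds). The fingers move at their own pace and stop on an object; FORCE is the grip in N (left out, the last holds). Time passes only in rows, so rows that repeat a pose let the fingers close, or fill a call up. It gives the time, the measured TCP pose, the force and the opening at its end, in the units of the state.
- robot.observe(): the state, without advancing time (a new reading comes with each control period).
- robot.snapshot(name): name is "scene" or "top" or "wrist"; returns the picture (400x640x3 uint8, red, green, blue); there is no depth.
- robot.camera_info(name): a dict with "K" (3x3 intrinsics, pixels), "k1" (the pictures are not rectified: a ray, as slopes to the right and down, at radius r is drawn at 1 + k1 r^2 times it, then the intrinsics apply), "R" (3x3) and "t" (3): a world point X has camera coordinates R X + t; the wrist camera has in their place "hand_eye" (4x4, takes a point from camera to tool coordinates, whose origin is the TCP and whose axes are the flange's). Camera axes: x right, y down, z forward; pixel columns grow to the right and rows downward; lengths in m; the calibration is good to about 2 mm. A picture is of the moment at which its call begins: read the wrist's pose just before it. camera_info takes no time and is no camera call.
- robot.finish_job(): hands the job in, once; it reports no verdict.
Trained networks look in the newest picture that a camera, given by its name, has taken for a name from the list of things; names that differ only in an ending like _2 or _b are one class to them, and where a whole thing is asked for, a point or a joint stands for the part that bears it (a point fixed in the world has none). Each returns a list of dicts, best first, with "confidence" (0 to 1); they miss things now and then, are a little off and sometimes report something else, mostly with a low value. They report only what shows in the picture. A call takes as long as a camera call. They do not tell look-alikes from the thing itself.
- robot.search_frame(camera, thing): "point" ([x, y, z] in m, in the coordinates of the camera as it stood for that picture, good to about 4 mm: the middle of the surface that is visible of it).
- robot.outline_of(camera, thing): "pixels" (400x640 bool, what is visible of it).
- robot.tip_of(camera, thing): "point" ([x, y, z] in m, in the coordinates of the camera as it stood for that picture, good to about 4 mm: a listed point, or the origin of a listed thing).
The state is a dict: "time": time; "joints": joint angles; "joint_vel": joint speeds; "effort": joint torques, N m; "eef_pos": TCP position; "eef_rot": TCP orientation; "contact_force": force on the tool from outside, world axes, zero at the start; "wrist_torque": the same for the moment, N m; "opening": finger opening in m.
Only numpy, scipy, OpenCV 4.12 (cv2) and the standard library are available. Lean on these libraries where they do the work, as an engineer would, in place of code of your own. Each camera call takes 0.05 s, during which the arm holds its last target. There are 200 camera calls.

## Working session

There is one attempt and no reset: what is moved stays moved. The work goes in short steps, Python scripts to look and compute and a shell command to move; the robot and the scene stay as the last step left them, time stands still between calls to the robot, and variables do not carry over. Pictures are saved under pics/ and viewed, about 12 in all and at most 16, crops included, and the job is handed in when it is done.

```bash
ls; mkdir -p pics; python3 - <<'E'
from station import robot
import cv2,numpy as np
np.set_printoptions(precision=4,suppress=True)
for n in("scene","top"):
    im=robot.snapshot(n); cv2.imwrite(f"pics/{n}0.png",im[:,:,::-1]); print(n,robot.camera_info(n))
print(robot.camera_info("wrist")); print(robot.observe())
E
```

```text
pics
scene {'K': array([[434.7242,   0.    , 321.9621],
       [  0.    , 434.7242, 195.0842],
       [  0.    ,   0.    ,   1.    ]]), 'k1': -0.05519356810009176, 'R': array([[-0.6865,  0.7271, -0.0074],
       [ 0.4505,  0.4173, -0.7893],
       [-0.5708, -0.5452, -0.614 ]]), 't': array([ 0.3435, -0.2084,  1.1125])}
top {'K': array([[367.5269,   0.    , 316.7939],
       [  0.    , 367.5269, 196.2177],
       [  0.    ,   0.    ,   1.    ]]), 'k1': -0.06788904262825547, 'R': array([[ 0.0091, -0.9999, -0.0093],
       [-0.9815, -0.0071, -0.1915],
       [ 0.1914,  0.0108, -0.9815]]), 't': array([0.0124, 0.495 , 0.6359])}
{'K': array([[279.0119,   0.    , 319.2637],
       [  0.    , 279.0119, 197.326 ],
       [  0.    ,   0.    ,   1.    ]]), 'k1': -0.04328080003385835, 'hand_eye': array([[-0.0001, -0.9597, -0.2809,  0.0729],
       [ 1.    ,  0.0004, -0.0018, -0.0001],
       [ 0.0018, -0.2809,  0.9597, -0.1428],
       [ 0.    ,  0.    ,  0.    ,  1.    ]])}
{'time': 0.1, 'joints': array([ 1.1409,  0.4777,  0.0223,  1.5564, -0.0115,  1.1093, -0.0831]), 'joint_vel': array([-0.0009, -0.0011, -0.0001, -0.0022, -0.0007,  0.0022,  0.0005]), 'effort': array([  0.0048, -59.7755,   1.6127, -28.1953,   0.0125,   0.005 ,
         0.    ]), 'eef_pos': array([ 0.2133, -0.6398,  0.2304]), 'eef_rot': array([[ 0.9487,  0.3163, -0.0006],
       [ 0.3163, -0.9487,  0.0015],
       [-0.0001, -0.0017, -1.    ]]), 'contact_force': array([-0.8928,  0.417 ,  0.0173]), 'wrist_torque': array([0.0274, 0.032 , 0.0247]), 'opening': 0.08532525337652778}
```

View pics/top0.png

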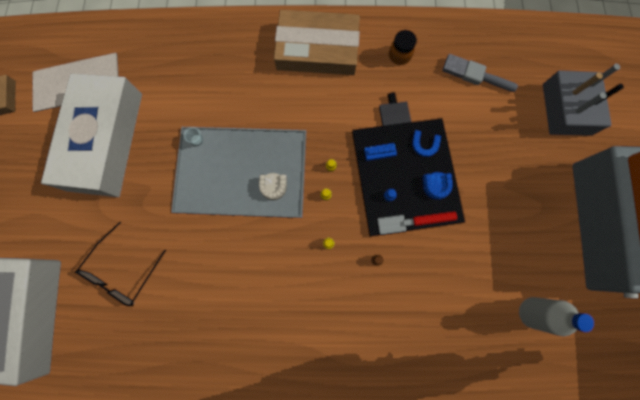

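View pics/scene0.png

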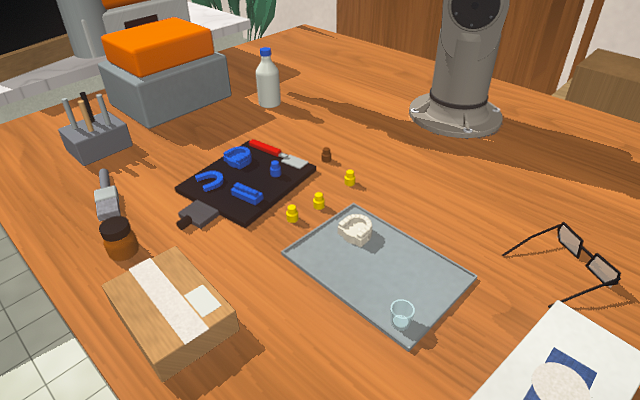

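```bash
cat > h.py <<'E'
from station import robot
import numpy as np,cv2
from scipy.optimize import minimize
np.set_printoptions(precision=4,suppress=True)
def pose(cam):
    """K,k1,R,t with Xc=R X+t"""
    c=robot.camera_info(cam)
    if cam=="wrist":
        s=robot.observe(); T=np.eye(4);T[:3,:3]=s["eef_rot"];T[:3,3]=s["eef_pos"]
        W=np.linalg.inv(T@c["hand_eye"]); return c["K"],c["k1"],W[:3,:3],W[:3,3]
    return c["K"],c["k1"],c["R"],c["t"]
def proj(P,X):
    K,k1,R,t=P; c=np.atleast_2d(X)@R.T+t; s=c[:,:2]/c[:,2:]
    s=s*(1+k1*(s**2).sum(1,keepdims=True)); return s@K[:2,:2].T+K[:2,2]
def unproj(P,uv,z):
    K,k1,R,t=P; d=(np.array(uv)-K[:2,2])/np.diag(K)[:2]; s=d.copy()
    for _ in range(10): s=d/(1+k1*(s@s))
    r=R.T@np.array([s[0],s[1],1]); o=-R.T@t; return o+r*(z-o[2])/r[2]
def shape(n):
    """convex model points (own frame)"""
    a=np.linspace(np.pi/2,3*np.pi/2,25)
    D=np.r_[np.c_[2+26*np.cos(a),26*np.sin(a)],[[24,-26],[24,26]]]/1000
    C=lambda r:np.c_[np.cos(2*a),np.sin(2*a)]*r/1000
    B=np.array([[12,30],[12,-30],[-12,-30],[-12,30]])/1000
    S=lambda p,z:np.c_[p,np.full(len(p),z/1000)]
    return {"arch":[S(D,0),S(D,14)],"cast":[S(D,0),S(D,18)],"splint":[S(D,0),S(D,9)],"quadrant":[S(B,0),S(B,14)],
     "die":[S(C(11),0),S(C(11),16),S(C(8),30)],"pot":[S(C(17),0),S(C(17),32)],
     "tray":[S(np.array([[90,130],[90,-130],[-90,-130],[-90,130]])/1000,z) for z in(0,8)]}[n]
def fit(P,mask,n,z,p0,top=None):
    """x,y,yaw by hull agreement; p0 start guess"""
    M=np.vstack(shape(n))
    if top: M=np.vstack([M,M*[.92,.92,0]+[0,0,top]])
    pts=np.argwhere(mask)[:,::-1].astype(np.int32); h=cv2.convexHull(pts)
    k=8; off=h.reshape(-1,2).min(0)-10; sz=(h.reshape(-1,2).max(0)-off+11)*k
    def ras(q):
        im=np.zeros(sz[::-1],np.uint8)
        cv2.fillConvexPoly(im,cv2.convexHull(((q-off+.5)*k).astype(np.float32)).astype(np.int32),1);return im>0
    H=ras(h.reshape(-1,2).astype(float))
    H=cv2.dilate(H.astype(np.uint8),np.ones((k,k)))>0
    def f(p):
        c,s=np.cos(p[2]),np.sin(p[2]); X=M@np.array([[c,s,0],[-s,c,0],[0,0,1]])+[p[0],p[1],z]
        A=ras(proj(P,X)); return 1-(A&H).sum()/((A|H).sum())
    r=minimize(f,p0,method="Nelder-Mead",options=dict(initial_simplex=[p0,*(np.array(p0)+np.diag([.006,.006,.15]))],xatol=1e-4,fatol=1e-5))
    return r.x,1-r.fun
def see(cam,name):
    im=robot.snapshot(cam);P=pose(cam);cv2.imwrite(f"pics/{name}.png",im[:,:,::-1]);return im,P
E
python3 - <<'E'
from h import *
P=pose("top"); print("cam",-P[2].T@P[3])
for n,uv,z in [("splint",(427,142),.02),("quad",(381,151),.03),("arch",(437,186),.03),("die",(391,195),.03),("cast",(273,185),.02),("tray",(240,172),.006),("pot",(192,136),.02),("br",(377,260),.02)]: print(n,unproj(P,uv,z))
for q in ((182,128),(306,130),(302,217),(173,212)): print(unproj(P,q,.008))
E
```

```text
cam [0.3641 0.009  0.719 ]
splint [ 0.6127 -0.2033  0.02  ]
quad [ 0.5896 -0.1084  0.03  ]
arch [ 0.5202 -0.2151  0.03  ]
die [ 0.5018 -0.1253  0.03  ]
cast [0.5221 0.1025 0.02  ]
tray [0.5516 0.1719 0.006 ]
pot [0.623  0.2711 0.02  ]
br [ 0.3791 -0.0975  0.02  ]
[0.6451 0.2983 0.008 ]
[0.6407 0.0402 0.008 ]
[0.4612 0.0453 0.008 ]
[0.4687 0.3017 0.008 ]
```

```bash
python3 -m handwheel '[[[0.05,-0.035,-0.005],[0,0,0.06]],[[0.1,-0.07,-0.01],[0,0,0.12]],[[0.15,-0.105,-0.02],[0,0,0.2]],[[0.2,-0.14,-0.02],[0,0,0.26]],[[0.25,-0.175,-0.02],[0,0,0.322]]]' 0.0854 40
```

```text
time: 0.72
eef_pos: [0.396, -0.393, 0.2506]
eef_rot: [[1.0, -0.002, -0.001], [-0.002, -1.0, 0.002], [-0.001, -0.002, -1.0]]
contact_force: [1.6, -0.1, 0.7]
opening: 0.0854
```

```bash
cat >> h.py <<'E'
def goto(x,y,z,yaw=None):
    """shift & turn in tool axes to bring TCP to x,y,z pointing straight down, tool x at yaw (mod pi)"""
    from scipy.spatial.transform import Rotation as Ro
    s=robot.observe();R=s["eef_rot"]
    cur=np.arctan2(R[1,0],R[0,0])
    if yaw is None: yaw=cur
    yaw=cur+(yaw-cur+np.pi/2)%np.pi-np.pi/2
    c,n=np.cos(yaw),np.sin(yaw);T=np.array([[c,n,0],[n,-c,0],[0,0,-1]])
    print("shift",R.T@(np.array([x,y,z])-s["eef_pos"]),"turn",Ro.from_matrix(R.T@T).as_rotvec(),"| at",s["eef_pos"],"yaw %.3f j7 %.2f t %.2f op %.4f F"%(cur,s["joints"][6],s["time"],s["opening"]),s["contact_force"])
E
python3 -c "
from h import *
goto(.56,-.17,.25,0)"
```

```text
shift [ 0.1635 -0.2233  0.0008] turn [-0.0015  0.0007 -0.0023] | at [ 0.396  -0.393   0.2506] yaw -0.002 j7 -0.91 t 0.72 op 0.0854 F [ 1.5582 -0.0607  0.7078]
```

```bash
python3 -m handwheel '[[[0.033,-0.045,0],[0,0,0]],[[0.066,-0.09,0],[0,0,0]],[[0.1,-0.136,0],[0,0,0]],[[0.14,-0.19,0],[0,0,0]],[[0.163,-0.223,0],[0,0,0]]]'; python3 -m handwheel '[[[0,0,0],[0,0,0]],[[0,0,0],[0,0,0]],[[0,0,0],[0,0,0]],[[0,0,0],[0,0,0]],[[0,0,0],[0,0,0]]]' >/dev/null
python3 - <<'E'
from h import *
im,P=see("wrist","w1")
g={"arch":(.52,-.215,0,.014,.022),"splint":(.61,-.203,0,.014,None),"quadrant":(.59,-.108,0,.014,.022),"die":(.50,-.125,0,.014,None)}
np.save("pics/none.npy",0)
for n,(x,y,a,z,t) in g.items():
    for d in robot.outline_of("wrist",n)[:2]:
        m=d["pixels"]; q=np.argwhere(m).mean(0)[::-1]
        if n in("arch","splint"): rs=[fit(P,m,n,z,[x,y,a0],t) for a0 in (-1.5,0,1.5,3)]
        else: rs=[fit(P,m,n,z,[x,y,a0],t) for a0 in (0,.3)]
        print(n,d["confidence"],q,m.sum(),[(r[0],round(r[1],3)) for r in rs])
E
```

```text
time: 1.35
eef_pos: [0.5607, -0.1673, 0.2506]
eef_rot: [[1.0, 0.0, -0.001], [0.0, -1.0, 0.002], [-0.001, -0.002, -1.0]]
contact_force: [0.4, -0.5, 0.4]
opening: 0.0857
arch 0.7 [356.1685 196.4688] 1282 [(array([ 0.5249, -0.2143, -1.7421]), np.float64(0.894)), (array([ 0.5224, -0.2172,  0.0591]), np.float64(0.938)), (array([ 0.5253, -0.2194,  1.8489]), np.float64(0.882)), (array([ 0.5274, -0.2174,  3.0692]), np.float64(0.835))]
arch 0.43 [274.0663 147.553 ] 830 [(array([ 0.52 , -0.215, -1.5  ]), np.float64(0.0)), (array([ 0.52 , -0.215,  0.   ]), np.float64(0.0)), (array([ 0.52 , -0.215,  1.5  ]), np.float64(0.0)), (array([ 0.52 , -0.215,  3.   ]), np.float64(0.0))]
quadrant 0.97 [273.4096 147.5658] 896 [(array([ 0.5926, -0.1057,  0.1616]), np.float64(0.939)), (array([ 0.5924, -0.1058,  0.1717]), np.float64(0.939))]
die 0.82 [203.6404 206.1228] 228 [(array([ 0.5  , -0.125,  0.   ]), np.float64(0.0)), (array([ 0.5  , -0.125,  0.3  ]), np.float64(0.0))]
die 0.75 [287.8841 211.3816] 207 [(array([ 0.5044, -0.1226,  0.0946]), np.float64(0.845)), (array([ 0.5044, -0.1226,  0.3951]), np.float64(0.845))]
```

View pics/w1.png

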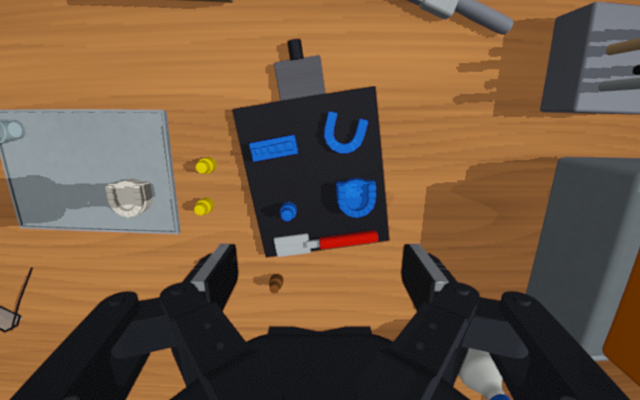

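```bash
python3 -m handwheel '[[[-0.01,0.015,0.03],[0,0,-0.02]],[[-0.02,0.03,0.06],[0,0,-0.04]],[[-0.03,0.048,0.1],[0,0,-0.06]],[[-0.03,0.048,0.12],[0,0,-0.06]],[[-0.03,0.048,0.12],[0,0,-0.06]]]' 0.075
cat >> h.py <<'E'
def blue(im,P=None,c=None,rad=90):
    """mask of the blue blob nearest pixel c"""
    r,g,b=[im[:,:,i].astype(int) for i in range(3)]
    m=((b>70)&(b>1.6*r)&(b>1.25*g)).astype(np.uint8)
    n,l,st,ce=cv2.connectedComponentsWithStats(cv2.morphologyEx(m,cv2.MORPH_CLOSE,np.ones((3,3))))
    ok=[i for i in range(1,n) if st[i,4]>60]
    return l==min(ok,key=lambda i:np.hypot(*(ce[i]-c)))
def look(n,x,y,z,yaws,top=None,name="tmp"):
    im,P=see("wrist",name);c=proj(P,[x,y,z+.01])[0];m=blue(im,P,c)
    best=max((fit(P,m,n,z,[x,y,a],top) for a in yaws),key=lambda r:r[1])
    q=np.argwhere(m);print(n,best[0],"IoU %.3f"%best[1],"px",c,q.min(0)[::-1],q.max(0)[::-1]);return best[0]
E
python3 - <<'E'
from h import *
p=look("arch",.523,-.217,.014,(-.1,.1,.3),.022,"w2")
goto(p[0]+.011*np.cos(p[2]),p[1]+.011*np.sin(p[2]),.06,p[2])
im=cv2.imread("pics/w2.png")
P=pose("wrist")
for s in shape("arch"):
    c,n=np.cos(p[2]),np.sin(p[2]);X=s@np.array([[c,n,0],[-n,c,0],[0,0,1]])+[p[0],p[1],.014]
    cv2.polylines(im,[proj(P,X).astype(np.int32)],True,(0,255,255))
cv2.imwrite("pics/w2.png",im)
E
```

```text
time: 2.85
eef_pos: [0.5294, -0.2148, 0.1291]
eef_rot: [[0.998, 0.06, -0.004], [0.06, -0.998, 0.004], [-0.004, -0.004, -1.0]]
contact_force: [-0.3, 0.5, 0.6]
opening: 0.075
arch [ 0.524  -0.2174  0.0501] IoU 0.883 px [322.3752 204.7738] [293 172] [352 232]
shift [0.0044 0.0025 0.0704] turn [-0.0029  0.0013  0.0103] | at [ 0.5306 -0.2149  0.1304] yaw 0.060 j7 -1.31 t 2.90 op 0.0752 F [ 0.541  -0.1665  0.1088]
```

View pics/w2.png

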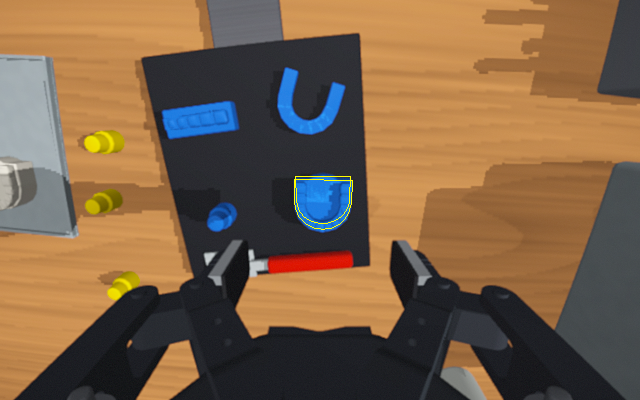

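```bash
python3 -m handwheel '[[[0.004,0.0025,0.02],[-0.003,0.001,-0.01]],[[0.004,0.0025,0.05],[-0.003,0.001,-0.01]],[[0.004,0.0025,0.08],[-0.003,0.001,-0.01]],[[0.004,0.0025,0.1],[-0.003,0.001,-0.01]],[[0.004,0.0025,0.112],[-0.003,0.001,-0.01]]]' 0.07
python3 -c "
from h import *
goto(.535,-.217,.0175,.05)"
```

```text
time: 3.52
eef_pos: [0.5347, -0.2164, 0.0173]
eef_rot: [[0.997, 0.071, -0.001], [0.071, -0.997, 0.0], [-0.001, -0.0, -1.0]]
contact_force: [0.5, -0.2, -0.3]
opening: 0.0699
shift [ 0.0002  0.0006 -0.0002] turn [-0.0002  0.0006  0.0212] | at [ 0.5347 -0.2164  0.0173] yaw 0.071 j7 -1.34 t 3.52 op 0.0699 F [ 0.5277 -0.1541 -0.3114]
```

```bash
python3 -m handwheel '[[[0,0,0],[0,0,0.02]],[[0,0,0],[0,0,0.02]],[[0,0,0],[0,0,0.02]],[[0,0,0],[0,0,0.02]],[[0,0,0],[0,0,0.02]]]' 0.04 40; python3 -m handwheel '[[[0,0,0],[0,0,0]],[[0,0,-0.03],[0,0,0]],[[0,0,-0.06],[0,0,0]],[[0,0,-0.1],[0,0,0]],[[0,0,-0.13],[0,0,0]]]'
python3 - <<'E'
from h import *
im,P=see("wrist","w3"); goto(.56,.16,.2,0)
s=robot.observe()
# known pose in grip: where is arch in tool frame?
m=blue(im,P,proj(P,s["eef_pos"]+[-.011,0,0.01])[0])
R=s["eef_rot"];z=s["eef_pos"][2]-.0035
r=fit(P,m,"arch",z,[s["eef_pos"][0]-.011,s["eef_pos"][1],.05],.022);print(r, (r[0][:2]-s["eef_pos"][:2])@R[:2,:2])
E
```

```text
time: 4.15
eef_pos: [0.5348, -0.2165, 0.0175]
eef_rot: [[0.999, 0.051, -0.0], [0.051, -0.999, 0.0], [-0.0, -0.0, -1.0]]
contact_force: [0.2, 0.3, -0.4]
opening: 0.0509
time: 4.78
eef_pos: [0.5352, -0.2166, 0.1492]
eef_rot: [[0.999, 0.051, 0.001], [0.051, -0.999, -0.0], [0.001, 0.0, -1.0]]
contact_force: [0.6, -1.2, -0.5]
opening: 0.0508
shift [ 0.0423 -0.3755 -0.0477] turn [ 0.0022 -0.0061  0.051 ] | at [ 0.5372 -0.2172  0.153 ] yaw 0.051 j7 -1.32 t 4.83 op 0.0502 F [ 1.1406 -0.4904  2.3067]
(array([ 0.5251, -0.217 ,  0.046 ]), np.float64(0.9460181405652432)) [-0.0121 -0.0008]
```

View pics/w3.png

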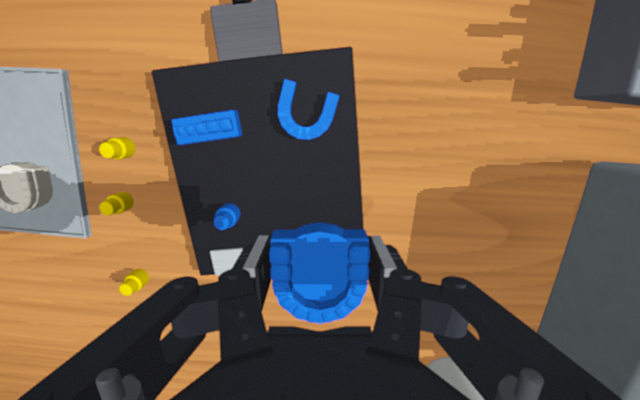

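```bash
python3 -m handwheel '[[[0.005,-0.05,-0.02],[0,0,0]],[[0.005,-0.11,-0.04],[0,0,0.01]],[[0.005,-0.17,-0.048],[0,0,0.02]],[[0.005,-0.23,-0.048],[0,0,0.03]],[[0.005,-0.29,-0.048],[0,0,0.05]]]' && python3 -m handwheel '[[[0,-0.03,0],[0,0,0]],[[0,-0.06,0],[0,0,0]],[[0,-0.085,0],[0,0,0]],[[0,-0.085,0],[0,0,0]],[[0,-0.085,0],[0,0,0]]]'
python3 - <<'E'
from h import *
im,P=see("wrist","w4")
g={"cast":(.522,.1,0,.004,.026),"pot":(.62,.27,0,.004,None),"tray":(.555,.17,0,0,None)}
for n,(x,y,a,z,t) in g.items():
    for d in robot.outline_of("wrist",n)[:1]:
        m=d["pixels"]; r=fit(P,m,n,z,[x,y,a],t)
        q=np.argwhere(m);print(n,d["confidence"],m.sum(),r,q.min(0),q.max(0)); np.save(f"pics/{n}.npy",m)
s=robot.observe();print(s["eef_pos"],s["opening"])
P2=pose("top");robot.snapshot("top")
for n in("cast","tray"):
    x,y,a,z,t=g[n]
    for d in robot.outline_of("top",n)[:1]: print("top",d["confidence"],fit(P2,d["pixels"],n,z,[x,y,a],t))
for n in("cast",):
    for d in robot.tip_of("wrist",n)[:1]:
        print("tip",P[2].T@(d["point"]-P[3]))
E
```

```text
time: 5.45
eef_pos: [0.5268, 0.0745, 0.2005]
eef_rot: [[1.0, 0.0, 0.007], [0.0, -1.0, -0.002], [0.007, 0.002, -1.0]]
contact_force: [1.7, 0.2, -0.2]
opening: 0.0505
time: 6.08
eef_pos: [0.5268, 0.1582, 0.2001]
eef_rot: [[1.0, -0.001, 0.007], [-0.001, -1.0, -0.003], [0.007, 0.003, -1.0]]
contact_force: [0.2, -1.2, -0.6]
opening: 0.0506
cast 0.87 1797 (array([0.5198, 0.1047, 0.0332]), np.float64(0.9140092220283405)) [161 341] [206 387]
pot 0.95 956 (array([0.6217, 0.2686, 0.086 ]), np.float64(0.9025846904613289)) [ 80 199] [112 237]
tray 0.85 30018 (array([ 0.5573,  0.1756, -0.0252]), np.float64(0.9730490279769468)) [ 72 191] [226 421]
[0.527  0.1582 0.2004] 0.05100937801222953
top 0.63 (array([ 0.5188,  0.1044, -0.0157]), np.float64(0.922428059207502))
top 0.61 (array([ 0.5529,  0.1724, -0.0185]), np.float64(0.7564858164744979))
tip [0.5179 0.1043 0.0018]
```

View pics/w4.png

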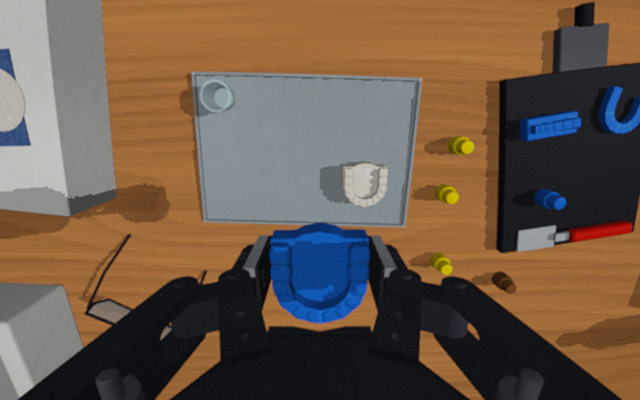

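```bash
python3 -m handwheel '[[[-0.015,0.02,0.02],[0,0,0]],[[-0.03,0.04,0.045],[0,0,0]],[[-0.035,0.053,0.06],[0,0,0]],[[-0.035,0.053,0.065],[0,0,0]],[[-0.035,0.053,0.065],[0,0,0]]]'
python3 - <<'E'
from h import *
im,P=see("wrist","w5"); s=robot.observe();print(s["eef_pos"])
for d in robot.outline_of("wrist","cast")[:1]:
    m=d["pixels"]
    for t in (.026,.022,None):print(t,fit(P,m,"cast",.004,[.52,.104,0],t),m.sum())
r=fit(P,m,"cast",.004,[.52,.104,0],.026)[0]
big=im[:,:,::-1].copy()
def dr(X,c):cv2.polylines(big,[np.round(proj(P,X)).astype(np.int32)],True,c)
c,n=np.cos(r[2]),np.sin(r[2])
for S in shape("cast"): dr(S@np.array([[c,n,0],[-n,c,0],[0,0,1]])+[r[0],r[1],.004],(0,0,255))
big=big[60:300,200:440]
cv2.imwrite("pics/w5c.png",cv2.resize(big,None,fx=2.5,fy=2.5,interpolation=cv2.INTER_NEAREST))
E
```

```text
time: 7.1
eef_pos: [0.4929, 0.1067, 0.1356]
eef_rot: [[1.0, -0.0, 0.008], [-0.0, -1.0, -0.002], [0.008, 0.002, -1.0]]
contact_force: [0.4, 0.3, -1.0]
opening: 0.0509
[0.4931 0.107  0.1359]
0.026 (array([0.5198, 0.1053, 0.0374]), np.float64(0.9155762749578045)) 2789
0.022 (array([0.52  , 0.1053, 0.0234]), np.float64(0.9145166017214992)) 2789
None (array([0.52  , 0.1053, 0.0234]), np.float64(0.9145166017214992)) 2789
```

View pics/w5c.png

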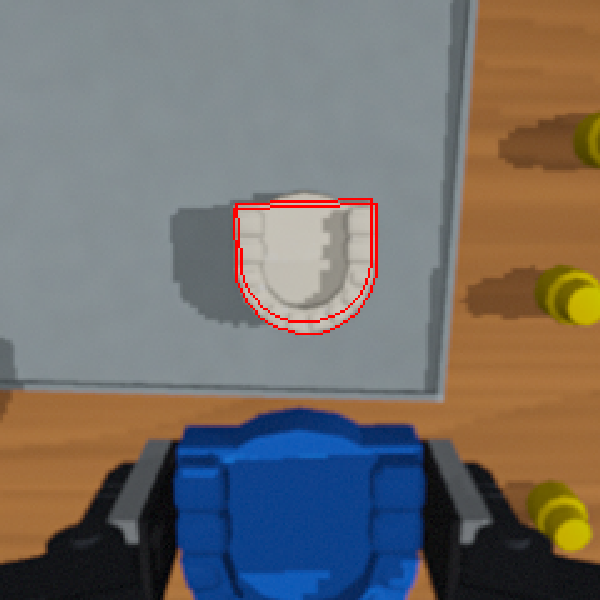

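```bash
python3 - <<'E'
from h import *
P=pose("wrist"); im=cv2.imread("pics/w5.png").astype(int)
b,g,r=[im[:,:,i] for i in range(3)]
m=(r-b>12)&(r<b*1.45); l=cv2.connectedComponentsWithStats(m.astype(np.uint8))
lab=l[1]; c=proj(P,[.51,.105,.03])[0].astype(int)
i=np.bincount(lab[c[1]-15:c[1]+20,c[0]-25:c[0]+25][m[c[1]-15:c[1]+20,c[0]-25:c[0]+25]]).argmax();M=lab==i
q=np.argwhere(M);print(M.sum(),q.min(0),q.max(0))
gray=cv2.GaussianBlur(im.mean(2).astype(np.float32),(0,0),.7)
rows=range(143,165)
L=[];Rr=[]
for v in rows:
    w=np.flatnonzero(M[v]);L.append(w.min()-.5);Rr.append(w.max()+.5)
print(L,Rr)
for E,zz in((L,.018),(Rr,.018)):
    X=np.array([unproj(P,(u,v),zz)[:2] for u,v in zip(E,rows)]);k=np.polyfit(X[:,0],X[:,1],1);print("side yaw",np.arctan(k[0]),X.mean(0))
B=[];U=[]
for u in range(q[:,1].min()+2,q[:,1].max()-1): 
    w=np.flatnonzero(M[:,u]);B.append(w.min()-.5);U.append(u)
print(U[0],B)
print(fit(P,M,"cast",.004,[.52,.104,0],None))
E
```

```text
2206 [137 294] [192 348]
[np.float64(293.5), np.float64(293.5), np.float64(294.5), np.float64(293.5), np.float64(293.5), np.float64(293.5), np.float64(294.5), np.float64(294.5), np.float64(294.5), np.float64(293.5), np.float64(294.5), np.float64(293.5), np.float64(294.5), np.float64(293.5), np.float64(294.5), np.float64(293.5), np.float64(294.5), np.float64(294.5), np.float64(294.5), np.float64(294.5), np.float64(294.5), np.float64(294.5)] [np.float64(348.5), np.float64(348.5), np.float64(348.5), np.float64(348.5), np.float64(348.5), np.float64(348.5), np.float64(348.5), np.float64(348.5), np.float64(348.5), np.float64(348.5), np.float64(348.5), np.float64(348.5), np.float64(347.5), np.float64(348.5), np.float64(348.5), np.float64(348.5), np.float64(348.5), np.float64(348.5), np.float64(348.5), np.float64(348.5), np.float64(348.5), np.float64(347.5)]
side yaw 0.014849254842411626 [0.533  0.1314]
side yaw 0.013806652560062839 [0.533  0.0807]
296 [np.float64(141.5), np.float64(141.5), np.float64(140.5), np.float64(141.5), np.float64(142.5), np.float64(142.5), np.float64(143.5), np.floa
[... 194 characters left out ...]
137.5), np.float64(137.5), np.float64(137.5), np.float64(137.5), np.float64(137.5), np.float64(136.5), np.float64(136.5), np.float64(136.5), np.float64(136.5), np.float64(136.5), np.float64(136.5), np.float64(137.5), np.float64(137.5), np.float64(137.5), np.float64(137.5), np.float64(137.5), np.float64(137.5), np.float64(137.5), np.float64(138.5), np.float64(139.5), np.float64(139.5), np.float64(140.5), np.float64(140.5), np.float64(140.5), np.float64(140.5), np.float64(140.5), np.float64(140.5), np.float64(140.5), np.float64(140.5), np.float64(140.5), np.float64(140.5), np.float64(140.5), np.float64(140.5), np.float64(140.5)]
(array([0.5211, 0.1059, 0.0221]), np.float64(0.9453271677908351))
```

```bash
python3 -c "
from h import *
goto(.5302,.228,.06,.015)"
```

```text
shift [ 0.0364 -0.121   0.0762] turn [ 0.0014 -0.0085 -0.0145] | at [0.4932 0.107  0.136 ] yaw 0.000 j7 -2.04 t 7.20 op 0.0507 F [ 0.529   0.5246 -1.4164]
```

```bash
python3 -m handwheel '[[[0.01,-0.04,0],[0,-0.004,-0.007]],[[0.02,-0.09,0],[0,-0.008,-0.015]],[[0.03,-0.12,0.03],[0.001,-0.008,-0.015]],[[0.0364,-0.121,0.06],[0.001,-0.008,-0.015]],[[0.0364,-0.121,0.076],[0.001,-0.008,-0.015]]]'; python3 -c "
from h import *
goto(.5302,.228,.0078,.015)"
```

```text
time: 7.82
eef_pos: [0.5302, 0.2287, 0.0592]
eef_rot: [[1.0, 0.016, -0.0], [0.016, -1.0, -0.0], [-0.0, 0.0, -1.0]]
contact_force: [-0.2, -0.0, -1.1]
opening: 0.0509
shift [-0.      0.0006  0.0514] turn [0.0005 0.0002 0.0013] | at [0.5302 0.2287 0.0592] yaw 0.016 j7 -2.27 t 7.83 op 0.0509 F [-0.218  -0.0434 -1.1433]
```

```bash
python3 -m handwheel '[[[0,0.0006,0.015],[0,0,0]],[[0,0.0006,0.03],[0,0,0]],[[0,0.0006,0.042],[0,0,0]],[[0,0.0006,0.0485],[0,0,0]],[[0,0.0006,0.0515],[0,0,0]]]'; python3 -m handwheel '[[[0,0,0],[0,0,0]],[[0,0,0],[0,0,0]],[[0,0,0],[0,0,0]],[[0,0,0],[0,0,0]],[[0,0,0],[0,0,0]]]' 0.068;  python3 -m handwheel '[[[0,0,-0.02],[0,0,0]],[[0,0,-0.05],[0,0,0]],[[0,0,-0.08],[0,0,0]],[[0,0,-0.11],[0,0,0]],[[0,0,-0.12],[0,0,0]]]'
python3 - <<'E'
from h import *
look("arch",.5187,.2278,.004,(.015,.1,-.1),.022,"w6"); goto(.622,-.203,.2,.1)
d=[0]
m=robot.outline_of("wrist","cast")
P=pose("wrist")
if m: print(fit(P,m[0]["pixels"],"cast",.004,[.52,.105,0],.026))
m=robot.outline_of("wrist","arch")
if m: print(fit(P,m[0]["pixels"],"arch",.004,[.52,.228,0],.022))
E
```

```text
time: 8.45
eef_pos: [0.5302, 0.228, 0.0075]
eef_rot: [[1.0, 0.016, -0.0], [0.016, -1.0, -0.001], [-0.0, 0.001, -1.0]]
contact_force: [0.9, 0.1, -0.1]
opening: 0.0509
time: 9.07
eef_pos: [0.5303, 0.228, 0.0075]
eef_rot: [[1.0, 0.016, -0.0], [0.016, -1.0, -0.0], [-0.0, 0.0, -1.0]]
contact_force: [0.6, 0.7, 1.5]
opening: 0.068
time: 9.7
eef_pos: [0.5315, 0.2288, 0.1306]
eef_rot: [[1.0, 0.016, 0.004], [0.016, -1.0, 0.001], [0.004, -0.001, -1.0]]
contact_force: [-0.7, -0.2, -0.2]
opening: 0.0681
arch [0.5173 0.2284 0.0311] IoU 0.953 px [321.1181 207.1649] [293 179] [347 234]
shift [ 0.0838  0.433  -0.0696] turn [-0.0011 -0.004  -0.084 ] | at [0.5315 0.2287 0.1306] yaw 0.016 j7 -2.23 t 9.75 op 0.0681 F [ 0.7248 -0.1408 -0.2569]
(array([ 0.5207,  0.1058, -0.0012]), np.float64(0.9540540259307819))
(array([0.5172, 0.2277, 0.0037]), np.float64(0.9478329430316439))
```

```bash
python3 -m handwheel '[[[0.01,0.06,0],[0,0,-0.02]],[[0.025,0.12,0],[0,0,-0.04]],[[0.035,0.18,0],[0,0,-0.05]],[[0.05,0.24,0],[0,0,-0.06]],[[0.06,0.3,0],[0,0,-0.08]]]' 0.075; python3 -m handwheel '[[[0.005,0.05,0],[0,0,0]],[[0.01,0.1,0],[0,0,0]],[[0.01,0.13,0],[0,0,0]],[[0.01,0.13,0],[0,0,0]],[[0.01,0.13,0],[0,0,0]]]'
python3 - <<'E'
from h import *
p=look("splint",.613,-.203,.014,(-.1,.1,.3),None,"w7")
goto(p[0]+.012*np.cos(p[2]),p[1]+.012*np.sin(p[2]),.016,p[2])
im=cv2.imread("pics/w7.png");P=pose("wrist")
for s in shape("splint"):
    c,n=np.cos(p[2]),np.sin(p[2]);X=s@np.array([[c,n,0],[-n,c,0],[0,0,1]])+[p[0],p[1],.014]
    cv2.polylines(im,[proj(P,X).astype(np.int32)],True,(0,255,255))
cv2.imwrite("pics/w7.png",im)
E
```

```text
time: 10.48
eef_pos: [0.5947, -0.0729, 0.1265]
eef_rot: [[0.995, 0.097, -0.002], [0.097, -0.995, -0.0], [-0.002, -0.0, -1.0]]
contact_force: [0.5, 0.6, -0.4]
opening: 0.075
time: 11.1
eef_pos: [0.6166, -0.1996, 0.1252]
eef_rot: [[0.995, 0.098, -0.003], [0.098, -0.995, 0.001], [-0.003, -0.002, -1.0]]
contact_force: [-0.2, 1.0, 0.2]
opening: 0.0745
splint [ 0.6104 -0.1984 -0.2219] IoU 0.915 px [324.1923 202.718 ] [290 170] [354 230]
shift [0.0054 0.0026 0.1095] turn [-0.0012  0.003   0.3211] | at [ 0.6169 -0.1991  0.1256] yaw 0.099 j7 -1.38 t 11.15 op 0.0750 F [0.6614 0.9659 0.7698]
```

View pics/w7.png

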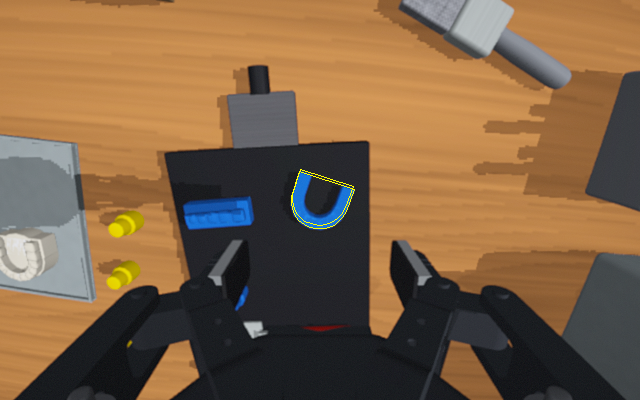

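```bash
python3 -m handwheel '[[[0.005,0.0026,0.01],[0,0.003,0.16]],[[0.005,0.0026,0.04],[0,0.003,0.32]],[[0.005,0.0026,0.075],[-0.001,0.003,0.321]],[[0.005,0.0026,0.1],[-0.001,0.003,0.321]],[[0.0054,0.0026,0.109],[-0.001,0.003,0.321]]]' 0.066
python3 -m handwheel '[[[0,0,0],[0,0,0]],[[0,0,0],[0,0,0]],[[0,0,0],[0,0,0]],[[0,0,0],[0,0,0]],[[0,0,0],[0,0,0]]]' 0.04 40; python3 -m handwheel '[[[0,0,0],[0,0,0]],[[0,0,-0.03],[0,0,0]],[[0,0,-0.06],[0,0,0]],[[0,0,-0.1],[0,0,0]],[[0,0,-0.13],[0,0,0]]]'
python3 - <<'E'
from h import *
im,P=see("wrist","w8"); goto(.53,.228,.15,.015)
s=robot.observe();R=s["eef_rot"];z=s["eef_pos"][2]-.002
m=blue(im,P,proj(P,s["eef_pos"]+[-.012,.002,0.01])[0])
r=fit(P,m,"splint",z,[s["eef_pos"][0]-.011,s["eef_pos"][1],-.22]);print(r, (r[0][:2]-s["eef_pos"][:2])@R[:2,:2])
E
```

```text
time: 11.78
eef_pos: [0.6212, -0.1986, 0.0148]
eef_rot: [[0.976, -0.218, -0.003], [-0.218, -0.976, 0.002], [-0.003, -0.001, -1.0]]
contact_force: [-0.1, 0.2, 0.2]
opening: 0.0658
time: 12.4
eef_pos: [0.6214, -0.1987, 0.0152]
eef_rot: [[0.976, -0.218, -0.002], [-0.218, -0.976, 0.002], [-0.003, -0.001, -1.0]]
contact_force: [-0.4, -0.1, 2.3]
opening: 0.0504
time: 13.02
eef_pos: [0.622, -0.1991, 0.1469]
eef_rot: [[0.976, -0.218, -0.001], [-0.218, -0.976, 0.001], [-0.001, -0.001, -1.0]]
contact_force: [0.0, 0.3, -1.5]
opening: 0.0503
shift [-0.1851 -0.3968  0.0007] turn [-0.0005 -0.0044 -0.2347] | at [ 0.6242 -0.1996  0.1511] yaw -0.220 j7 -1.66 t 13.07 op 0.0503 F [ 1.7376 -0.8299  2.404 ]
(array([ 0.6203, -0.1864, -0.3629]), np.float64(0.5748368970543751)) [-0.0067 -0.012 ]
```

View pics/w8.png

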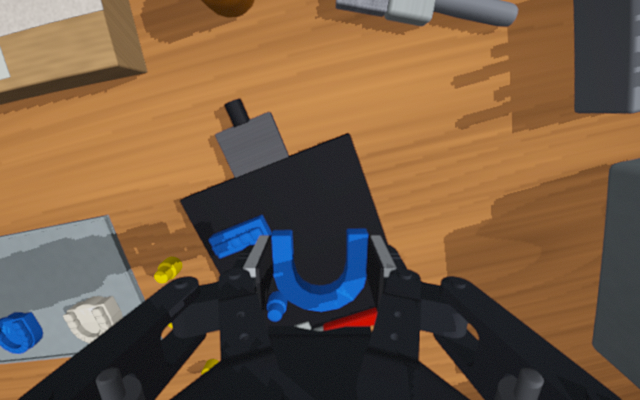

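```bash
python3 -m handwheel '[[[-0.025,-0.05,0],[0,0,-0.05]],[[-0.05,-0.105,0],[0,0,-0.1]],[[-0.08,-0.16,0],[0,-0.004,-0.15]],[[-0.1,-0.2,0],[0,-0.004,-0.2]],[[-0.11,-0.235,0],[0,-0.004,-0.235]]]'
python3 - <<'E'
from h import *
im,P=see("wrist","w9"); goto(.53,.228,.15,.015)
s=robot.observe();R=s["eef_rot"];z=s["eef_pos"][2]-.001
m=blue(im,P,proj(P,s["eef_pos"]+[-.012,.0,0.01])[0])
r=fit(P,m,"splint",z,[s["eef_pos"][0]-.011,s["eef_pos"][1],0.01]);print(r, (r[0][:2]-s["eef_pos"][:2])@R[:2,:2])
q=np.argwhere(m);print(q.min(0),q.max(0))
E
```

```text
time: 13.7
eef_pos: [0.567, 0.0558, 0.1508]
eef_rot: [[1.0, 0.018, 0.0], [0.018, -1.0, 0.001], [0.0, -0.001, -1.0]]
contact_force: [0.1, 0.4, -0.6]
opening: 0.0504
shift [-0.0326 -0.1668  0.0018] turn [-0.0043 -0.0007  0.0104] | at [0.5669 0.062  0.1511] yaw 0.025 j7 -1.89 t 13.75 op 0.0505 F [-0.517   5.1111  0.8251]
(array([0.555 , 0.0618, 0.0557]), np.float64(0.9696327606082231)) [-0.0119 -0.0001]
[229 271] [310 368]
```

```bash
python3 -m handwheel '[[[-0.01,-0.05,0],[0,0,0.01]],[[-0.02,-0.1,0],[0,0,0.01]],[[-0.03,-0.15,0.02],[-0.004,0,0.01]],[[-0.032,-0.167,0.05],[-0.004,0,0.01]],[[-0.032,-0.167,0.08],[-0.004,0,0.01]]]'; python3 -c "
from h import *
goto(.5305,.228,.0276,.015)"
```

```text
time: 14.38
eef_pos: [0.5302, 0.231, 0.0711]
eef_rot: [[1.0, 0.019, 0.001], [0.019, -1.0, 0.002], [0.001, -0.002, -1.0]]
contact_force: [-0.1, 0.5, -0.5]
opening: 0.0505
shift [0.0002 0.0031 0.0434] turn [-0.0018 -0.0012  0.0038] | at [0.5302 0.231  0.0711] yaw 0.019 j7 -2.27 t 14.38 op 0.0505 F [-0.0805  0.5421 -0.4556]
```

```bash
python3 -m handwheel '[[[0.0002,0.003,0.012],[-0.002,-0.001,0.004]],[[0.0002,0.003,0.024],[-0.002,-0.001,0.004]],[[0.0002,0.003,0.034],[-0.002,-0.001,0.004]],[[0.0002,0.003,0.04],[-0.002,-0.001,0.004]],[[0.0002,0.003,0.0432],[-0.002,-0.001,0.004]]]';  python3 -c "
from h import *
goto(.5305,.228,.0276,.015)"
```

```text
time: 15.0
eef_pos: [0.5307, 0.2281, 0.0279]
eef_rot: [[1.0, 0.015, 0.001], [0.015, -1.0, -0.0], [0.001, 0.0, -1.0]]
contact_force: [-0.1, -0.5, 0.4]
opening: 0.0505
shift [-0.0002  0.0001  0.0003] turn [ 0.     -0.0006 -0.0004] | at [0.5307 0.2281 0.0279] yaw 0.015 j7 -2.29 t 15.00 op 0.0505 F [-0.141  -0.5364  0.3954]
```

```bash
python3 -m handwheel '[[[0,0,0.0005],[0,0,0]],[[0,0,0.0005],[0,0,0]],[[0,0,0.0005],[0,0,0]],[[0,0,0.0005],[0,0,0]],[[0,0,0.0005],[0,0,0]]]' 0.068;  python3 -m handwheel '[[[0,0,-0.02],[0,0,0]],[[0,0,-0.05],[0,0,0]],[[0,0,-0.08],[0,0,0]],[[-0.02,0,-0.11],[0,0,0]],[[-0.03,0,-0.12],[0,0,0]]]'
python3 - <<'E'
from h import *
p=look("splint",.5185,.2278,.026,(.015,.1,-.1),None,"w10"); goto(.51,-.122,.14,0)
im=cv2.imread("pics/w10.png");P=pose("wrist")
cv2.imwrite("pics/w10c.png",cv2.resize(im[80:300,200:440],None,fx=2.5,fy=2.5,interpolation=cv2.INTER_CUBIC))
E
```

```text
time: 15.62
eef_pos: [0.5308, 0.2281, 0.0274]
eef_rot: [[1.0, 0.015, 0.001], [0.015, -1.0, 0.0], [0.001, -0.0, -1.0]]
contact_force: [0.1, -0.1, -1.0]
opening: 0.0681
time: 16.25
eef_pos: [0.5009, 0.2284, 0.1503]
eef_rot: [[1.0, 0.015, 0.004], [0.015, -1.0, 0.002], [0.004, -0.002, -1.0]]
contact_force: [0.6, 0.3, -0.4]
opening: 0.0679
splint [0.5182 0.2285 0.0478] IoU 0.936 px [321.5203 176.0489] [292 145] [348 200]
shift [0.0046 0.3506 0.0098] turn [-0.0013 -0.0034  0.0157] | at [0.4999 0.2285 0.1503] yaw 0.016 j7 -2.25 t 16.30 op 0.0681 F [-2.399  -1.0836  1.1134]
```

View pics/w10c.png

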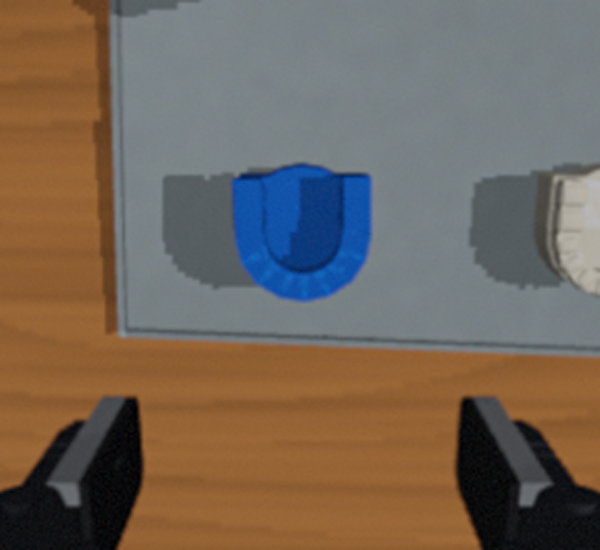

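```bash
python3 -m handwheel '[[[0,0.06,0],[0,-0.003,0.016]],[[0,0.12,0],[0,-0.003,0.016]],[[0,0.18,0],[0,-0.003,0.016]],[[0.005,0.24,0.01],[-0.001,-0.003,0.016]],[[0.005,0.3,0.01],[-0.001,-0.003,0.016]]]' 0.05; python3 -m handwheel '[[[0,0.04,0.01],[0,0,0]],[[0,0.06,0.02],[0,0,0]],[[0,0.07,0.02],[0,0,0]],[[0,0.07,0.02],[0,0,0]],[[0,0.07,0.02],[0,0,0]]]'
python3 - <<'E'
from h import *
p=look("die",.504,-.123,.014,(0,),None,"w11"); goto(p[0],p[1],.017,0)
im=cv2.imread("pics/w11.png")
cv2.imwrite("pics/w11c.png",cv2.resize(im[100:300,200:440],None,fx=2.5,fy=2.5,interpolation=cv2.INTER_CUBIC))
for d in robot.search_frame("wrist","die"):
    P=pose("wrist"); print(d["confidence"],P[2].T@(d["point"]-P[3]))
E
```

```text
time: 16.92
eef_pos: [0.5091, -0.0735, 0.1388]
eef_rot: [[1.0, -0.0, -0.001], [-0.0, -1.0, 0.0], [-0.001, -0.0, -1.0]]
contact_force: [-0.0, -0.3, 0.3]
opening: 0.0504
time: 17.55
eef_pos: [0.5097, -0.1416, 0.1192]
eef_rot: [[1.0, 0.003, -0.0], [0.003, -1.0, 0.001], [-0.0, -0.001, -1.0]]
contact_force: [-0.2, 0.6, -0.5]
opening: 0.0497
die [ 0.5051 -0.123   0.1235] IoU 0.915 px [299.5355 206.4273] [286 191] [312 221]
shift [-0.0044 -0.0186  0.1022] turn [-0.0008  0.0003  0.0026] | at [ 0.5096 -0.1418  0.1192] yaw 0.003 j7 -1.52 t 17.60 op 0.0496 F [ 0.1056 -0.2313  0.1496]
0.97 [ 0.5131 -0.1273  0.0351]
0.85 [ 0.511  -0.0051  0.0197]
0.62 [ 0.3869 -0.1024  0.0154]
0.57 [ 0.5717 -0.0144  0.0236]
0.32 [0.524  0.0989 0.0185]
```

View pics/w11c.png

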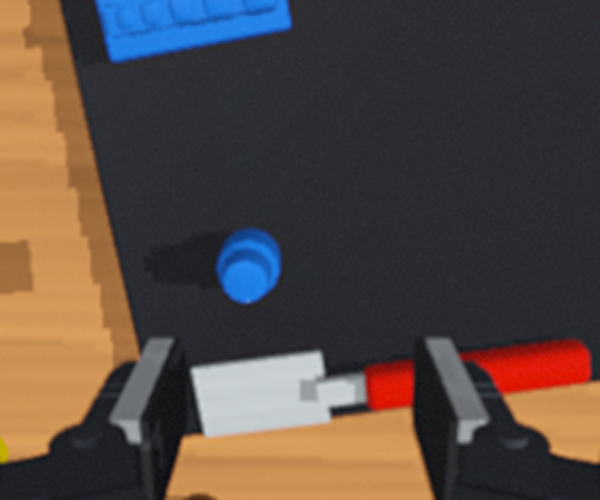

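The blue part on the black platform (pixel 299,206 in w11, identified against the yellow ones at (.51,-.005), (.57,-.014) and the brown at (.387,-.10)) is the die: it is the only blue, upright on the platform.

```bash
python3 -m handwheel '[[[-0.004,-0.0185,0.01],[0,0,0.003]],[[-0.0044,-0.0186,0.04],[0,0,0.003]],[[-0.0044,-0.0186,0.075],[0,0,0.003]],[[-0.0044,-0.0186,0.093],[0,0,0.003]],[[-0.0044,-0.0186,0.102],[0,0,0.003]]]'
python3 -m handwheel '[[[0,0,0],[0,0,0]],[[0,0,0],[0,0,0]],[[0,0,0],[0,0,0]],[[0,0,0],[0,0,0]],[[0,0,0],[0,0,0]]]' 0.01 30; python3 -m handwheel '[[[0,0,0],[0,0,0]],[[0,0,-0.03],[0,0,0]],[[0,0,-0.06],[0,0,0]],[[0,0,-0.1],[0,0,0]],[[0,0,-0.13],[0,0,0]]]'
python3 - <<'E'
from h import *
im,P=see("wrist","w12"); goto(.5196,.1668,.15,np.pi/2)
cv2.imwrite("pics/w12c.png",cv2.resize(im[160:360,200:440,::-1],None,fx=2.5,fy=2.5,interpolation=cv2.INTER_CUBIC))
s=robot.observe();m=blue(im,P,proj(P,s["eef_pos"])[0]);r=fit(P,m,"die",s["eef_pos"][2]-.003,[*s["eef_pos"][:2],0]);print(r,(r[0][:2]-s["eef_pos"][:2])@s["eef_rot"][:2,:2])
E
```

```text
time: 18.27
eef_pos: [0.505, -0.1229, 0.0166]
eef_rot: [[1.0, -0.0, -0.001], [-0.0, -1.0, 0.001], [-0.001, -0.001, -1.0]]
contact_force: [-0.2, -0.1, 0.0]
opening: 0.0498
time: 18.9
eef_pos: [0.5057, -0.123, 0.0174]
eef_rot: [[1.0, -0.0, 0.0], [-0.0, -1.0, 0.001], [0.0, -0.001, -1.0]]
contact_force: [-0.2, 0.3, 6.2]
opening: 0.02
time: 19.52
eef_pos: [0.5057, -0.1232, 0.1488]
eef_rot: [[1.0, -0.0, 0.001], [-0.0, -1.0, 0.0], [0.001, -0.0, -1.0]]
contact_force: [0.6, -0.2, -0.1]
opening: 0.02
shift [ 0.0116 -0.2903  0.0022] turn [-0.0047 -0.0054  1.5704] | at [ 0.5079 -0.1235  0.1523] yaw -0.000 j7 -1.54 t 19.57 op 0.0206 F [0.4512 0.1219 2.1601]
(array([ 0.5083, -0.1227,  0.0257]), np.float64(0.8910170568024426)) [ 0.0004 -0.0008]
```

View pics/w12c.png

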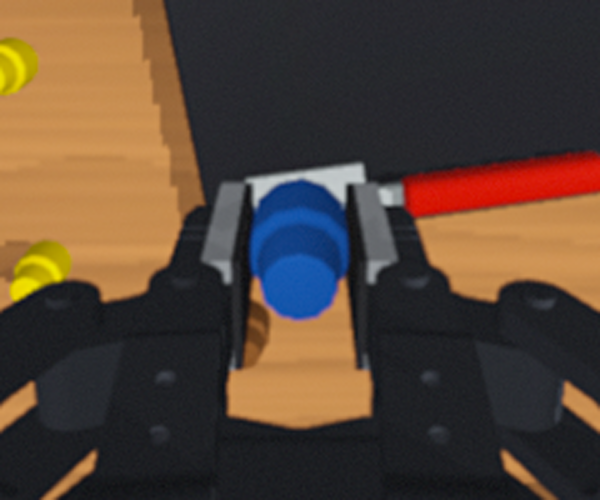

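```bash
python3 -m handwheel '[[[0.002,-0.04,0],[0,0,-0.17]],[[0.004,-0.08,0],[0,0,-0.34]],[[0.006,-0.12,0],[0,0,-0.51]],[[0.008,-0.16,0],[0,0,-0.68]],[[0.01,-0.2,0],[0,0,-0.85]]]'; python3 -c "
from h import *
goto(.5196,.1668,.12,np.pi/2+.015)"
```

```text
time: 20.2
eef_pos: [0.5176, 0.0776, 0.152]
eef_rot: [[0.656, 0.755, 0.006], [0.755, -0.656, -0.001], [0.004, 0.005, -1.0]]
contact_force: [-0.6, -0.5, -1.2]
opening: 0.0202
shift [ 0.0685 -0.0572  0.0319] turn [ 0.0061 -0.0015 -0.7308] | at [0.5176 0.0776 0.152 ] yaw 0.855 j7 -1.18 t 20.20 op 0.0202 F [-0.5918 -0.507  -1.194 ]
```

```bash
python3 -m handwheel '[[[0.02,-0.017,0],[0.002,0,-0.17]],[[0.04,-0.034,0],[0.004,0,-0.34]],[[0.06,-0.05,0],[0.006,-0.001,-0.51]],[[0.0685,-0.0572,0.01],[0.006,-0.0015,-0.68]],[[0.0685,-0.0572,0.032],[0.006,-0.0015,-0.731]]]'; python3 - <<'E'
from h import *
goto(.5196,.1668,.0082,np.pi/2+.015)
im,P=see("wrist","w13"); s=robot.observe();m=blue(im,P,proj(P,s["eef_pos"])[0])
q=np.argwhere(m);print(q.min(0),q.max(0),m.sum());r=fit(P,m,"die",s["eef_pos"][2]-.003,[*s["eef_pos"][:2],0]);print(r,(r[0][:2]-s["eef_pos"][:2]))
for n,y in(("cast",.105),("arch",.228)):
    d=robot.outline_of("wrist",n)
    if d: print(n,fit(P,d[0]["pixels"],n,.004,[.52,y,0],.026))
E
```

```text
time: 20.82
eef_pos: [0.52, 0.1684, 0.1201]
eef_rot: [[-0.02, 1.0, 0.002], [1.0, 0.02, 0.001], [0.001, 0.002, -1.0]]
contact_force: [0.0, -1.1, -0.9]
opening: 0.0202
shift [-0.0017 -0.0007  0.1119] turn [ 0.0017 -0.0014  0.0048] | at [0.52   0.1684 0.1201] yaw 1.591 j7 -0.73 t 20.82 op 0.0202 F [ 0.0306 -1.1226 -0.9471]
[231 300] [287 338] 1706
(array([ 0.5194,  0.1661, -0.0791]), np.float64(0.8716361617836041)) [ 0.0014 -0.0005]
cast (array([0.5194, 0.1027, 0.1603]), np.float64(0.7840179069739827))
arch (array([0.5188, 0.2369, 0.0555]), np.float64(0.6090683845391477))
```

```bash
python3 -m handwheel '[[[-0.0017,-0.0005,0.02],[0.002,-0.001,0.005]],[[-0.0017,-0.0005,0.05],[0.002,-0.001,0.005]],[[-0.0017,-0.0005,0.085],[0.002,-0.001,0.005]],[[-0.0017,-0.0005,0.104],[0.002,-0.001,0.005]],[[-0.0017,-0.0005,0.1115],[0.002,-0.001,0.005]]]'; python3 -c "
from h import *
goto(.5196,.1668,.0082,np.pi/2+.015)"
```

```text
time: 21.6
eef_pos: [0.517, 0.1641, 0.0068]
eef_rot: [[-0.009, 1.0, -0.007], [1.0, 0.009, -0.003], [-0.003, -0.007, -1.0]]
contact_force: [-10.2, -2.4, 23.2]
opening: 0.02
shift [ 0.0027  0.0026 -0.0015] turn [-0.0067  0.0031 -0.0062] | at [0.517  0.1641 0.0068] yaw 1.580 j7 -0.86 t 21.60 op 0.0200 F [-10.2175  -2.3559  23.1655]
```

```bash
python3 -m handwheel '[[[0,0,-0.003],[0,0,0]],[[0.0027,0.0026,-0.003],[-0.0067,0.003,-0.006]],[[0.0027,0.0026,-0.003],[-0.0067,0.003,-0.006]],[[0.0027,0.0026,-0.0025],[-0.0067,0.003,-0.006]],[[0.0027,0.0026,-0.0025],[-0.0067,0.003,-0.006]]]'; python3 -c "
from h import *
goto(.5196,.1668,.0082,np.pi/2+.015)"
```

```text
time: 22.22
eef_pos: [0.5196, 0.1667, 0.0092]
eef_rot: [[-0.015, 1.0, 0.0], [1.0, 0.015, -0.0], [-0.0, 0.0, -1.0]]
contact_force: [0.5, 0.1, -0.5]
opening: 0.0198
shift [ 0.0001 -0.      0.001 ] turn [ 0.      0.0002 -0.0004] | at [0.5196 0.1667 0.0092] yaw 1.585 j7 -0.85 t 22.23 op 0.0198 F [ 0.4945  0.1329 -0.457 ]
```

```bash
python3 -m handwheel '[[[0,0,0.0005],[0,0,0]],[[0,0,0.001],[0,0,0]],[[0,0,0.001],[0,0,0]],[[0,0,0.001],[0,0,0]],[[0,0,0.001],[0,0,0]]]'; python3 -m handwheel '[[[0,0,0],[0,0,0]],[[0,0,0],[0,0,0]],[[0,0,0],[0,0,0]],[[0,0,0],[0,0,0]],[[0,0,0],[0,0,0]]]' 0.045; python3 -m handwheel '[[[0,0,-0.01],[0,0,0]],[[0,0,-0.03],[0,0,0]],[[0,0,-0.06],[0,0,0]],[[0,0,-0.09],[0,0,0]],[[0,0,-0.11],[0,0,0]]]'
python3 - <<'E'
from h import *
p=look("die",.5196,.1668,.004,(0,),None,"w14"); goto(.593,-.106,.13,.17)
im=cv2.imread("pics/w14.png")
cv2.imwrite("pics/w14c.png",im[:, 60:580])
E
```

```text
time: 22.85
eef_pos: [0.5196, 0.1667, 0.0082]
eef_rot: [[-0.015, 1.0, -0.0], [1.0, 0.015, -0.0], [-0.0, -0.0, -1.0]]
contact_force: [-0.8, 0.2, -0.0]
opening: 0.02
time: 23.48
eef_pos: [0.5196, 0.1667, 0.0082]
eef_rot: [[-0.015, 1.0, -0.0], [1.0, 0.015, -0.0], [-0.0, -0.0, -1.0]]
contact_force: [0.5, -0.1, -0.6]
opening: 0.045
time: 24.1
eef_pos: [0.5203, 0.1671, 0.1209]
eef_rot: [[-0.015, 1.0, 0.003], [1.0, 0.015, 0.001], [0.001, 0.003, -1.0]]
contact_force: [-0.2, -0.3, -0.4]
opening: 0.0448
die [0.5223 0.1655 0.0647] IoU 0.959 px [315.3781 196.9834] [307 185] [329 212]
shift [-0.2746  0.0676 -0.0072] turn [ 0.0035 -0.0047  1.4154] | at [0.5214 0.1676 0.1228] yaw 1.585 j7 -0.73 t 24.15 op 0.0452 F [0.4604 0.0737 1.6081]
```

View pics/w14c.png

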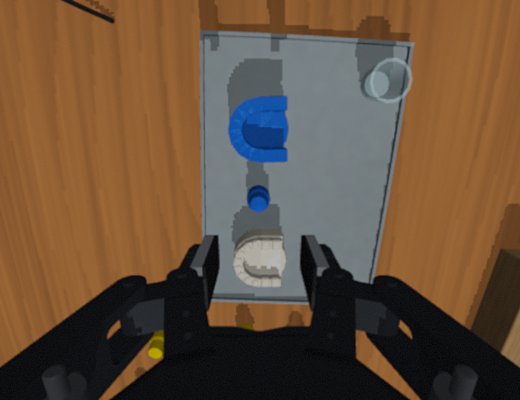

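```bash
python3 -m handwheel '[[[-0.05,0.013,-0.007],[0,0,-0.05]],[[-0.11,0.027,-0.007],[0,0,-0.1]],[[-0.17,0.042,-0.007],[0,0,-0.15]],[[-0.225,0.055,-0.007],[0.003,-0.004,-0.15]],[[-0.275,0.068,-0.007],[0.003,-0.004,-0.15]]]' 0.042; python3 -m handwheel '[[[0,0,0],[0,0,0]],[[0,0,0],[0,0,0]],[[0,0,0],[0,0,0]],[[0,0,0],[0,0,0]],[[0,0,0],[0,0,0]]]'
python3 - <<'E'
from h import *
p=look("quadrant",.5925,-.106,.014,(.1,.25),.022,"w15"); goto(p[0],p[1],.02,p[2]+np.pi/2)
im=cv2.imread("pics/w15.png");P=pose("wrist")
for s in shape("quadrant"):
    c,n=np.cos(p[2]),np.sin(p[2]);X=s@np.array([[c,n,0],[-n,c,0],[0,0,1]])+[p[0],p[1],.014]
    cv2.polylines(im,[proj(P,X).astype(np.int32)],True,(0,255,255))
cv2.imwrite("pics/w15.png",im)
E
```

```text
time: 24.78
eef_pos: [0.5934, -0.1088, 0.1298]
eef_rot: [[-0.163, 0.987, 0.002], [0.987, 0.163, -0.003], [-0.003, 0.002, -1.0]]
contact_force: [0.2, 0.9, 0.4]
opening: 0.0416
time: 25.4
eef_pos: [0.5934, -0.1079, 0.1299]
eef_rot: [[-0.164, 0.986, 0.002], [0.986, 0.164, -0.003], [-0.003, 0.002, -1.0]]
contact_force: [-0.3, -0.1, 0.2]
opening: 0.042
quadrant [ 0.593  -0.1058  0.19  ] IoU 0.909 px [317.0256 193.9542] [302 160] [331 226]
shift [ 0.0027 -0.0002  0.1099] turn [ 0.0018  0.0036 -0.0254] | at [ 0.5934 -0.1082  0.1299] yaw 1.735 j7 -0.07 t 25.45 op 0.0420 F [-0.7119 -0.0341  0.6132]
```

View pics/w15.png

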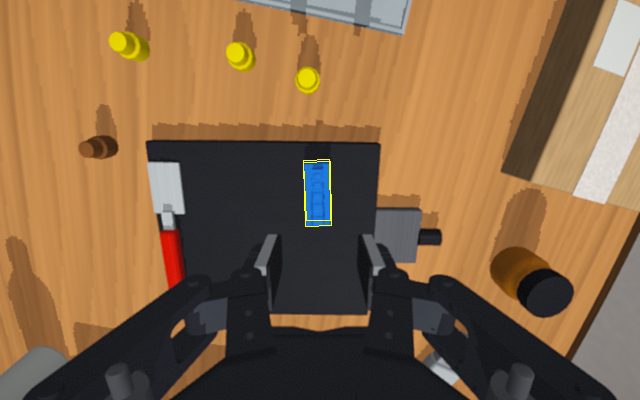

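```bash
python3 -m handwheel '[[[0.0027,0,0.02],[0.002,0.003,-0.018]],[[0.0027,0,0.05],[0.002,0.003,-0.018]],[[0.0027,0,0.08],[0.002,0.003,-0.018]],[[0.0027,0,0.1],[0.002,0.003,-0.018]],[[0.0027,0,0.109],[0.002,0.003,-0.018]]]'; python3 -m handwheel '[[[0,0,0],[0,0,0]],[[0,0,0],[0,0,0]],[[0,0,0],[0,0,0]],[[0,0,0],[0,0,0]],[[0,0,0],[0,0,0]]]' 0.01 35; python3 -m handwheel '[[[0,0,0],[0,0,0]],[[0,0,-0.03],[0,0,0]],[[0,0,-0.06],[0,0,0]],[[0,0,-0.1],[0,0,0]],[[0,0,-0.13],[0,0,0]]]'; python3 -m handwheel '[[[0,0,0],[0,0,0]],[[0,0,0],[0,0,0]],[[0,0,0],[0,0,0]],[[0,0,0],[0,0,0]],[[0,0,0],[0,0,0]]]'
python3 - <<'E'
from h import *
im,P=see("wrist","w16"); s=robot.observe();m=blue(im,P,proj(P,s["eef_pos"])[0])
r=fit(P,m,"quadrant",s["eef_pos"][2]-.006,[*s["eef_pos"][:2],.18],.022);print(r,(r[0][:2]-s["eef_pos"][:2])@s["eef_rot"][:2,:2])
c=np.array([.5205,.1058]);t=c+.071*np.array([np.cos(.015),np.sin(.015)]);print(t);goto(*t,.15,np.pi/2+.015)
E
```

```text
time: 26.08
eef_pos: [0.5923, -0.1056, 0.0191]
eef_rot: [[-0.182, 0.983, -0.002], [0.983, 0.182, -0.0], [0.0, -0.002, -1.0]]
contact_force: [0.3, 0.1, 0.4]
opening: 0.0422
time: 26.7
eef_pos: [0.5924, -0.1057, 0.0194]
eef_rot: [[-0.182, 0.983, -0.002], [0.983, 0.182, -0.0], [0.0, -0.002, -1.0]]
contact_force: [0.1, -0.5, -0.2]
opening: 0.0228
time: 27.32
eef_pos: [0.593, -0.1055, 0.1511]
eef_rot: [[-0.182, 0.983, -0.001], [0.983, 0.182, -0.0], [-0.0, -0.001, -1.0]]
contact_force: [0.5, 0.6, -0.3]
opening: 0.0228
time: 27.95
eef_pos: [0.5928, -0.1055, 0.1505]
eef_rot: [[-0.182, 0.983, -0.002], [0.983, 0.182, 0.0], [0.0, -0.002, -1.0]]
contact_force: [0.1, 0.5, 0.9]
opening: 0.023
(array([ 0.5944, -0.106 ,  0.1815]), np.float64(0.9347070535703766)) [-0.0008  0.0015]
[0.5915 0.1069]
shift [0.209  0.0374 0.0006] turn [-0.0015 -0.0001  0.1683] | at [ 0.5928 -0.1055  0.1506] yaw 1.754 j7 -0.04 t 28.00 op 0.0225 F [0.6538 0.5994 0.5824]
```

```bash
python3 -m handwheel '[[[0.05,0.009,0],[0,0,0.04]],[[0.1,0.018,0],[0,0,0.08]],[[0.15,0.027,0],[0,0,0.12]],[[0.2,0.036,0],[0,0,0.16]],[[0.209,0.0374,0.04],[-0.0015,0,0.168]]]'; python3 -m handwheel '[[[0,0,0.04],[0,0,0]],[[0,0,0.05],[0,0,0]],[[0,0,0.05],[0,0,0]],[[0,0,0.05],[0,0,0]],[[0,0,0.05],[0,0,0]]]';python3 -c "
from h import *
goto(.5913,.1069,.0097,np.pi/2+.015)"
```

```text
time: 28.62
eef_pos: [0.5935, 0.1134, 0.1136]
eef_rot: [[-0.021, 1.0, 0.007], [1.0, 0.021, 0.005], [0.004, 0.008, -1.0]]
contact_force: [0.9, -0.3, -0.9]
opening: 0.0228
time: 29.25
eef_pos: [0.5948, 0.1134, 0.0649]
eef_rot: [[-0.02, 1.0, 0.01], [1.0, 0.02, 0.005], [0.005, 0.01, -1.0]]
contact_force: [-0.1, 0.7, -0.3]
opening: 0.0231
shift [-0.0067 -0.0042  0.0552] turn [ 0.0097 -0.0047  0.0051] | at [0.5948 0.1134 0.0649] yaw 1.591 j7 -0.64 t 29.25 op 0.0231 F [-0.1268  0.6968 -0.2858]
```

```bash
python3 -m handwheel '[[[-0.0067,-0.0042,0.015],[0.0097,-0.0047,0.005]],[[-0.0067,-0.0042,0.03],[0.0097,-0.0047,0.005]],[[-0.0067,-0.0042,0.04],[0.0097,-0.0047,0.005]],[[-0.0067,-0.0042,0.048],[0.0097,-0.0047,0.005]],[[-0.0067,-0.0042,0.0535],[0.0097,-0.0047,0.005]]]';python3 -c "
from h import *
goto(.5913,.1069,.0097,np.pi/2+.015)"
```

```text
time: 29.88
eef_pos: [0.5911, 0.1071, 0.0107]
eef_rot: [[-0.015, 1.0, -0.0], [1.0, 0.015, 0.0], [0.0, -0.0, -1.0]]
contact_force: [-0.9, -0.3, 0.3]
opening: 0.0229
shift [-0.0002  0.0002  0.001 ] turn [-0.0005 -0.0001  0.0004] | at [0.5911 0.1071 0.0107] yaw 1.586 j7 -0.68 t 29.88 op 0.0229 F [-0.8827 -0.323   0.2837]
```

```bash
python3 -m handwheel '[[[0,0,0.0005],[0,0,0]],[[0,0,0.001],[0,0,0]],[[0,0,0.001],[0,0,0]],[[0,0,0.001],[0,0,0]],[[0,0,0.001],[0,0,0]]]'; python3 -m handwheel '[[[0,0,0],[0,0,0]],[[0,0,0],[0,0,0]],[[0,0,0],[0,0,0]],[[0,0,0],[0,0,0]],[[0,0,0],[0,0,0]]]' 0.04; python3 -m handwheel '[[[0,0,-0.02],[0,0,0]],[[0,0,-0.05],[0,0,0]],[[0,0,-0.1],[0,0,0]],[[0,0,-0.16],[0,0,0]],[[-0.03,-0.02,-0.2],[0,0,0]]]'; python3 -m handwheel '[[[0,0,0],[0,0,0]],[[0,0,0],[0,0,0]],[[0,0,0],[0,0,0]],[[0,0,0],[0,0,0]],[[0,0,0],[0,0,0]]]'
cat > chk.py <<'E'
from h import *
import sys
im,P=see("wrist",sys.argv[1]);print(robot.observe()["eef_pos"])
big=im[:,:,::-1].copy()
for n,x,y,z,t in(("splint",.5185,.228,.026,None),("die",.5205,.1665,.004,None),("quadrant",.5915,.107,.004,.022)):
    m=blue(im,P,proj(P,[x,y,z+.01])[0]);r=fit(P,m,n,z,[x,y,.015],t);print(n,r)
d=robot.outline_of("wrist","cast")
if d: print("cast",fit(P,d[0]["pixels"],"cast",.004,[.52,.105,.015],.026))
E
python3 chk.py w17
```

```text
time: 30.5
eef_pos: [0.5913, 0.1071, 0.0099]
eef_rot: [[-0.015, 1.0, -0.0], [1.0, 0.015, 0.0], [0.0, -0.0, -1.0]]
contact_force: [0.4, -0.4, -0.1]
opening: 0.0228
time: 31.12
eef_pos: [0.5912, 0.1071, 0.0098]
eef_rot: [[-0.015, 1.0, -0.0], [1.0, 0.015, 0.0], [0.0, -0.0, -1.0]]
contact_force: [0.8, 0.0, 1.0]
opening: 0.04
time: 31.75
eef_pos: [0.5731, 0.0798, 0.2146]
eef_rot: [[-0.02, 1.0, 0.005], [1.0, 0.02, 0.003], [0.003, 0.005, -1.0]]
contact_force: [0.9, -1.3, 0.5]
opening: 0.0398
time: 32.38
eef_pos: [0.5728, 0.0802, 0.2138]
eef_rot: [[-0.02, 1.0, 0.004], [1.0, 0.02, 0.003], [0.003, 0.004, -1.0]]
contact_force: [0.1, 0.5, 0.0]
opening: 0.0396
[0.5729 0.0801 0.214 ]
splint (array([0.5196, 0.2277, 0.0298]), np.float64(0.918825550364797))
die (array([0.5205, 0.1657, 0.097 ]), np.float64(0.9531534901117397))
quadrant (array([0.5925, 0.1061, 0.0285]), np.float64(0.9667461659219901))
cast (array([0.5208, 0.1049, 0.0034]), np.float64(0.9426626365448749))
```

View pics/w17.png

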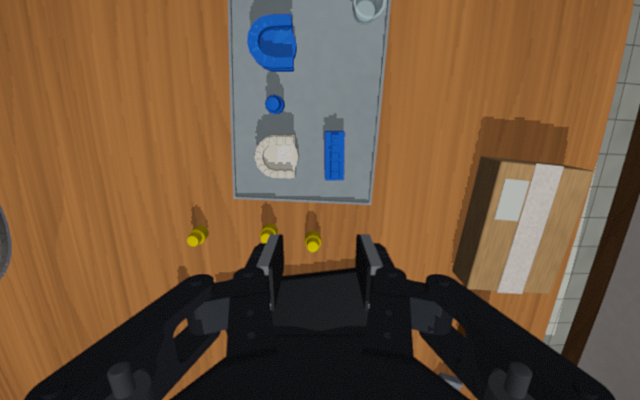

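```bash
python3 -c "
from station import robot
print(robot.finish_job(),robot.observe()['time'])"
```

```text
the job is handed in; nothing more can be done
the job is handed in; nothing more can be done
```

All four blue parts are on the tray, and I handed the job in at about 32.5 s of the 96 s allowed. I placed them in the order asked: arch, splint on the arch, die, quadrant. The pot and the yellow and brown look-alikes were not touched.

My last wrist picture, with the gripper clear of everything, measured:

| Part | Measured from the cast | Asked |
|---|---|---|
| Splint, on the arch | 122.8 mm to the left, 1.2 mm nearer the robot | 122 mm to the left |
| Die | about 0.6 mm off the midpoint | midway between arch and cast |
| Quadrant | 71.7 mm behind, 1.2 mm sideways | 71 mm behind |

- **Arch:** The splint covered the arch in that picture. After I released it, the arch measured about 122 to 123 mm left of the cast and 3 mm nearer the robot. A close view then showed their back edges in line.
- **Angles:** The parts were set down at the cast's measured angle of 0.015 rad. Single-picture fits of the angles scattered by up to about 0.03 rad and disagreed with each other, so alignment is checked only to about 1.5 degrees.
- **Die set-down:** The die briefly pressed on the tray at 23 N at the wrist, below the limits. I backed off about 2.5 mm, corrected the position and released it, and it stands upright.

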